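# Hold the inspection microscope over the processor

## Robot

A 6-joint arm with a two-finger parallel gripper is mounted at the origin on the work surface. World frame = base frame: x ahead of the robot, y to its left, z up, the work surface at z = 0. Lengths are in m, angles in rad, forces in N, time in s.
With the tool pointing down it reaches from about 0.375 to 0.9 m from the base axis. Payload 3.1 kg.
Tool frame: the origin (TCP) lies at the very end of the fingers, on their centre line; the grasp point (between the pads) lies env.pinch_z behind it (env.pinch_z is the distance from the TCP to the grasp point, in m); z points along the fingers, y is the line along which they close (so a half turn about z gives the same grasp; the last joint's range is limited). The gripper opens to 85 mm and grips with 20 to 120 N. Pads are 22 mm wide; open, the fingers measure 114 mm over their backs; the gripper's body (76 mm by 85 mm) begins 54 mm behind the grasp point. The pads swing forward as they close: fully open they stand 13 mm farther back than shut.
Start: joints at [-1.319, 0.527, 1.433, -0, 1.181, -0.178], TCP at [0.26, -0.568, 0.231] pointing down, gripper open.
Joint ranges: [-3.08, 3.08], [-0.75, 2.2], [0.22, 2.44], [-1.43, 4.57], [0, 2.65], [-2.85, 2.85]. Speed limits (rad/s): [2.79, 2.79, 3.14, 3.14, 3.14, 3.14].

## Interface

Orientations are given as a unit quaternion [x, y, z, w].
In Python, from station import env gives the robot as it stands.
- The arm moves only by the tool send_rows, never from a script. Its argument "targets" is a list of rows, each an object with "xyz": the shift along the tool's x, y, z in cm, a list of three; "dr": the turn, a rotation vector about the tool's x, y, z in degrees, a list of three; "fingers": the opening, from 0 (shut) to 1 (fully open). In form: [{"xyz": [dx, dy, dz], "dr": [ax, ay, az], "fingers": fingers}, ...]. A call has 1 to 12 rows; each row shifts and turns the commanded pose from where the row before left it, along the tool's axes as they then stand; what a row does not reach is not made up. A row lasts 1/8 s, in which the tool goes at most 62.5 mm and 10.7 degrees, less where a joint would pass 70% of its speed; a pose out of reach is approached as far as the arm can. A call with a gripper value outside its range is refused whole. The fingers move at their own pace and stop on an object; "force" is the grip in N (left out, the last holds). Time passes only in rows, so rows that do not move let the fingers close. It gives the time, the measured TCP pose, the force, the opening and the grip force at its end, in the units of the state.
- env.read_state(): the state, without advancing time (a new reading comes with each control period).
- env.snapshot(name): name is "side" or "top"; returns a dict with "frame" (480x640x3 uint8, red, green, blue), "fx", "fy", "cx", "cy" (pixels), "xyz" and "rotation" of the camera in the world. Camera axes: x right, y up, looking along -z (the intrinsics and any distortion apply to the point x, -y, -z); pixel columns grow to the right and rows downward; lengths in m; the calibration is good to about 2 mm. A picture is of the moment at which its call begins. There is no depth.
- env.hand_in(): hands the job in; it is judged then, once.
The state is a dict: "time_s": time; "q": joint angles; "joint_vel": joint speeds; "joint_torque": joint torques, N m; "position": TCP position; "tcp_rot": TCP orientation; "ft_force": force on the tool from outside, world axes, zero at the start; "ft_torque": the same for the moment, N m; "gripper_width": finger opening in m; "grasp_force": force on a finger pad.
Only numpy, scipy, OpenCV 4.12 (cv2) and the standard library are available. Lean on these libraries where they do the work, as an engineer would, in place of code of your own. Each camera call takes 0.05 s, during which the arm holds its last target. There are 200 camera calls.

## Task

Inspect the processor: slide the hand-held microscope out of the open end of its dock, staying down in the slot because the dock's lips stop it from being lifted straight out, then carry it across over the top of the small blue drawer rack to the circuit board. Finish still gripping it upright and motionless in the air with its lens about 15 mm above the silver processor, centred on it and with the long side of its foot parallel to the long side of the board; do not put it down or let go. Never touch the board or its holder, do not let the microscope, arm or fingers bump the drawer rack, and leave the other things on the bench where they are.

Things in the scene. Friction and masses are not known exactly. Their poses are not given: they have to be found in the camera images.
- scope: hand-held microscope, upright, 0.11-0.23 kg; mm: black foot 60 (x) x 44 (y) x 10 mm high, neck 25 dia. to 22, then flat-sided white body 34 (x) x 28 (y) from 22 to 126, blue band low down, blue cap to 130. Origin: centre of the foot underside (the lens); z up the body, x along the foot long side. Grip across the 28 (fingers closing along y), 80 to 120 above the foot underside.
- dock: grey dock, orange lips, fixed; mm: microscope stands in it, x axes parallel, 0-8 off home towards -x (home: origins in line). Origin on the bench; x along the slot, wall at +x, open at -x (roughly facing the robot). x -38 to +40, 67 wide, 26 high. Slot floor at 8, slot 47 wide; lips at 20-26 high leave a 34 gap for the body, 2 play above the foot. Foot clears the lips 70 from home.
- dock_mouth (a point): the open end of the dock's slot, on the slot floor: 38 mm from the dock's origin along -x, 8 mm above the bench. Axes as the dock.
- rack: small blue drawer rack fixed to the bench between dock and board, 220 (x) x 80 (y) x 110 mm high (drawer pulls stick out 6 mm more on both y sides, look only). Origin: centre of its underside; z up.
- board: green circuit board 142 (x, long side) x 100 (y) mm in an aluminium holder fixed to the bench; whole thing 156 x 112 mm. Origin: on the bench under the board's centre, z up. Board top at 28 mm; a finned aluminium heat sink 80 (x) x 10 mm stands along the +y edge, y 36 to 46 mm, top at 53 mm; round black capacitors and a white connector at the x ends reach 38 mm.
- chip (a point): centre of the top face of the processor, a silver square 26 x 26 mm in the middle of the board, top 32 mm above the bench. Axes as the board: x along the board's long side, z up.
- spool: bystander: spool of solder wire with blue flanges, 56 mm diameter, 44 mm high, loose. Origin: centre of underside.
- flux: bystander: white bottle with red cap, 40 mm diameter, 75 mm high, loose. Origin: centre of underside.
- driver: bystander: yellow-handled screwdriver 160 mm long lying on the bench, loose. Origin near its middle, on the bench.
- meter: bystander: orange multimeter 160 x 78 x 38 mm lying flat, loose. Origin: centre of underside.
- tin: bystander: round dark tin of brass wool, 64 mm diameter, 44 mm high, loose. Origin: centre of underside.
- brush: bystander: wooden brush 150 mm long lying on the bench, loose. Origin near its middle, on the bench.
- dish: bystander: small aluminium bowl for screws, 70 mm diameter, 22 mm high, loose. Origin: centre of underside.
Not all that is in view belongs to the job. Of the things that look like the dock, the middle-sized one is meant.

How it is judged:
By the outcome, as a careful person would: the job done as asked, in the order asked, and still so for the second after the job is handed in, while the arm keeps its last pose, push and grip.
It also fails if it takes over 51 s, if anything falls off the work surface, if the arm or the gripper's body presses on something with over 40 N, if the wrist force passes 120 N, or if a joint passes its speed limit or range.

## Working session

There is one attempt and no reset: what is moved stays moved. The work goes in short steps, Python scripts to look and compute and a tool call to move; the robot and the scene stay as the last step left them, time stands still between calls to the robot, and variables do not carry over. Pictures are saved under pics/ and viewed, at most 10 in all, crops included, and the job is handed in when it is done.

Besides the shell and the picture viewer there is one more tool, called after ">>>" as name(argument=value, ...) on one line, values as JSON. send_rows: Moves the arm, as the interface text tells. Its arguments: {"type":"object","properties":{"targets":{"type":"array"},"force":{"type":"number"}},"required":["targets"]}

```bash
mkdir -p pics; python3 - <<'E'
from station import env
import cv2,json
for n in("top","side"):
    s=env.snapshot(n); cv2.imwrite(f"pics/{n}0.png",s["frame"][:,:,::-1])
    print(n,{k:(v.tolist() if hasattr(v,'tolist') else v) for k,v in s.items() if k!="frame"})
print(env.read_state(),env.pinch_z)
E
```

```text
top {'fx': 548.0064767406564, 'fy': 548.0064767406564, 'cx': 322.4864153758732, 'cy': 242.78310811517392, 'xyz': [0.4401336808574785, -0.0289562839192556, 1.4468532036678698], 'rotation': [-0.02447622856678017, 0.013734279589251696, 0.7080497606321949, -0.7056045778394597]}
side {'fx': 537.822721031725, 'fy': 537.822721031725, 'cx': 325.0083073243195, 'cy': 247.09330085485237, 'xyz': [-0.024696389057091372, 0.8458004589920645, 0.7786068844512968], 'rotation': [-0.1252519539583077, 0.438054507136306, 0.8501547458538602, -0.26392632477521516]}
{'time_s': 0.1, 'q': array([-1.31953678e+00,  5.28384782e-01,  1.43376748e+00, -2.23959788e-05,
        1.18139887e+00, -1.78468518e-01]), 'joint_vel': array([ 0.00023015, -0.00165909, -0.00200511,  0.00016896,  0.00105567,
       -0.0008433 ]), 'joint_torque': array([-5.67272746e-04, -4.43303347e+01, -1.78587395e+01, -1.75158993e-04,
        3.87638443e-03, -8.65059832e-06]), 'position': array([ 0.260267  , -0.5675264 ,  0.23042648]), 'tcp_rot': array([ 9.77004017e-01,  2.13218650e-01, -4.59806850e-05, -9.78213323e-04]), 'ft_force': array([ 0.57237493, -0.89441932, -0.10341706]), 'ft_torque': array([-0.02589718, -0.02292462,  0.00236166]), 'grasp_force': 0.0, 'gripper_width': 0.08573709959555588} 0.0187
```

View pics/top0.png

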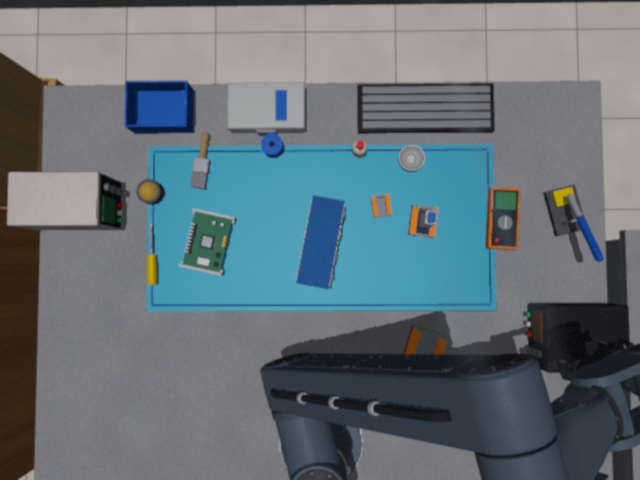

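View pics/side0.png

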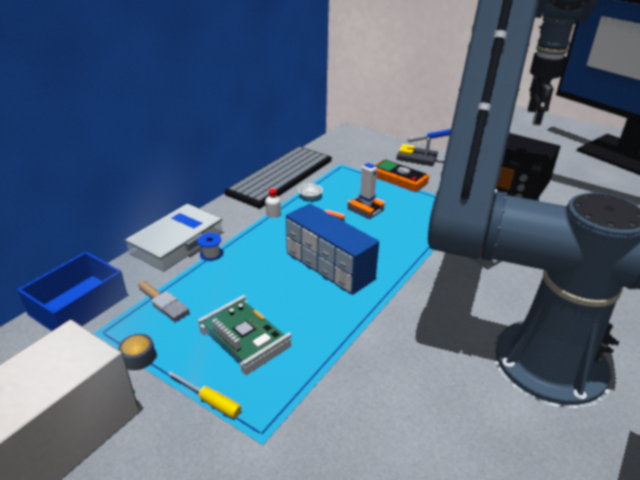

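Top view: the dock candidates are a small one at (381,205), one holding the scope at (424,222), and a large one at about (427,340), half hidden by the arm. I choose the middle-sized one with the scope. The rack is at (322,242), the board at (208,242) and the chip at (207,242). Next is one close crop to check this.

```bash
cat > h.py <<'E'
import numpy as np,cv2
from station import env
from scipy.spatial.transform import Rotation as R
def snap(n): return env.snapshot(n)
def ray(s,u,v):
    d=np.array([(u-s["cx"])/s["fx"],-(v-s["cy"])/s["fy"],-1.]); return R.from_quat(s["rotation"]).apply(d)
def at(s,u,v,z):
    d=ray(s,u,v);c=np.array(s["xyz"]);return c+d*(z-c[2])/d[2]
def proj(s,p):
    q=R.from_quat(s["rotation"]).inv().apply(np.array(p)-s["xyz"]);return np.c_[s["cx"]-s["fx"]*q[...,0]/q[...,2],s["cy"]+s["fy"]*q[...,1]/q[...,2]].squeeze()
def crop(s,u,v,w,h,k):
    return cv2.resize(s["frame"][v:v+h,u:u+w,::-1],None,fx=k,fy=k,interpolation=cv2.INTER_CUBIC)
E
python3 - <<'E'
from h import *
t=snap("top");s=snap("side")
a=crop(t,360,185,100,75,4);b=crop(s,330,150,100,75,4);c=crop(t,165,195,100,75,4);d=crop(s,190,285,110,95,4)[:300,:400]
d=cv2.resize(crop(s,195,290,100,85,4),(400,300)) if 0 else crop(s,195,295,100,75,4)
cv2.imwrite("pics/c1.png",np.vstack([np.hstack([a,b]),np.hstack([c,d])]))
E
```

```text
(no output)
```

View pics/c1.png

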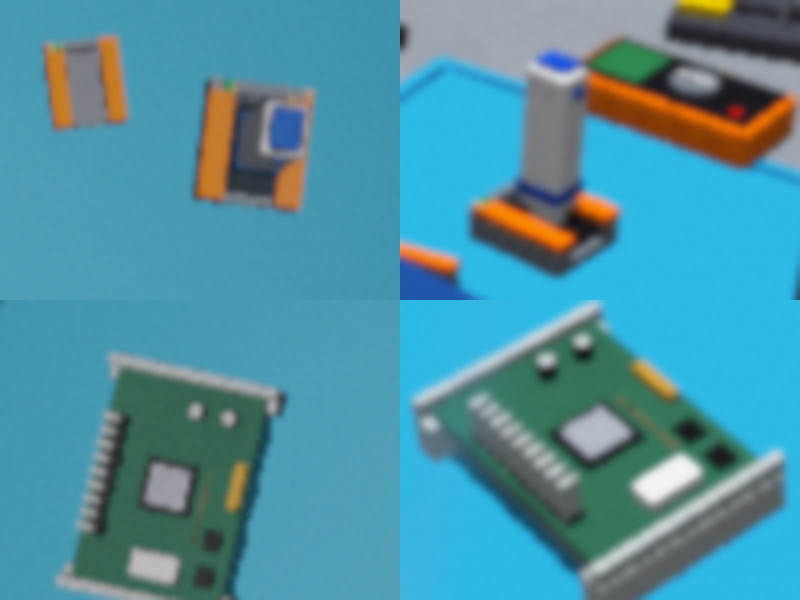

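The crop confirms the choice: the dock at top (423,220) has the scope in it, its open end faces down the image (towards the robot), and the cap centre is at crop (287,129). The chip is at crop (168,487) in top and (597,433) in side. The board's heat sink is on the left (+y).

```bash
python3 - <<'E'
from h import *
t=snap("top");s=snap("side")
T=lambda x,y,o,z:at(t,(x+.5)/4-.5+o[0],(y+.5)/4-.5+o[1],z)
S=lambda x,y,o,z:at(s,(x+.5)/4-.5+o[0],(y+.5)/4-.5+o[1],z)
A=(360,185);B=(330,150);C=(165,195);D=(195,295)
np.set_printoptions(precision=4,suppress=True)
print("cap top/side",T(287,129,A,.138),S(158,62,B,.138))
P=[T(*p,A,.026) for p in((207,82),(313,90),(302,208),(196,198))]
print("dock corners",*P,"ctr",np.mean(P,0)); d=(P[0]-P[3]+P[1]-P[2]);e=P[0]-P[1]+P[3]-P[2]
print("dock yaw",np.degrees(np.arctan2(d[1],d[0])),np.degrees(np.arctan2(-e[0],e[1])),np.linalg.norm(d)/2,np.linalg.norm(e)/2)
print("chip",T(168,187,C,.032),S(197,133,D,.032))
q=[T(*p,C,.053) for p in((112,115),(85,228))];v=q[0]-q[1];print("sink yaw",np.degrees(np.arctan2(v[1],v[0])),np.linalg.norm(v))
f=t["frame"].astype(int)
hsv=cv2.cvtColor(t["frame"],cv2.COLOR_RGB2HSV)
m=cv2.inRange(hsv,(105,120,40),(125,255,255));m[:190]=0;m[295:]=0;m[:,:290]=0;m[:,350:]=0
r=cv2.minAreaRect(cv2.findNonZero(m));b=cv2.boxPoints(r);print("rack",r,[at(t,*p,.11)[:2].round(3) for p in b],at(t,*r[0],.11))
m=cv2.inRange(hsv,(45,80,20),(80,255,255));m[:200]=0;m[280:]=0;m[:,:170]=0;m[:,250:]=0
r=cv2.minAreaRect(cv2.findNonZero(m));b=cv2.boxPoints(r);Q=[at(t,*p,.028)[:2] for p in b];print("board",r,[x.round(3) for x in Q],np.mean(Q,0))
for i in range(4):
  v=Q[i]-Q[i-1];print(np.degrees(np.arctan2(v[1],v[0])),np.linalg.norm(v))
E
```

```text
cap top/side [ 0.572  -0.2697  0.138 ] [ 0.5714 -0.265   0.138 ]
dock corners [ 0.6142 -0.2389  0.026 ] [ 0.6086 -0.3075  0.026 ] [ 0.5319 -0.2993  0.026 ] [ 0.5387 -0.2309  0.026 ] ctr [ 0.5733 -0.2692  0.026 ]
dock yaw -6.075170128805235 -5.143107709133356 0.07658026501113255 0.06878806985213037
chip [0.5215 0.2931 0.032 ] [0.5209 0.2955 0.032 ]
sink yaw -12.923370491556764 0.07423131408894404
rack ((320.3238525390625, 241.79981994628906), (31.99616813659668, 87.61524963378906), 10.784297943115234) [array([0.417, 0.055]), array([0.628, 0.015]), array([ 0.613, -0.062]), array([ 0.403, -0.021])] [ 0.5149 -0.0035  0.11  ]
board ((207.21774291992188, 241.54991149902344), (36.57276916503906, 52.35124588012695), 12.907408714294434) [array([0.466, 0.354]), array([0.599, 0.324]), array([0.577, 0.231]), array([0.444, 0.261])] [0.5215 0.2924]
76.99896572239598 0.09549627986855332
-12.389130097205392 0.1362109937607662
-103.14829071328846 0.0959510958854573
167.4204573469417 0.135960300222853
```

Both cameras agree to 2–4 mm. The scope is at (0.572,-0.268), near home. Dock yaw is about -5.6°, the chip is at (0.521,0.294), board yaw is about -12.6°, and the rack top spans y -0.06 to 0.055. I'm moving above the scope now.

>>> send_rows(targets=[{"xyz":[0,0,0],"dr":[0,0,10.1],"fingers":1},{"xyz":[0,0,0],"dr":[0,0,10.1],"fingers":1},{"xyz":[0,0,0],"dr":[0,0,10],"fingers":1},{"xyz":[0,0,0],"dr":[0,0,0],"fingers":1}])

```text
time_s: 0.8
position: [0.2604, -0.5681, 0.2312]
tcp_rot: [0.999, -0.048, -0.0, -0.0]
ft_force: [0.5, -0.1, -0.1]
gripper_width: 0.0854
grasp_force: 0.0
```

>>> send_rows(targets=[{"xyz":[2.8,-3.3,0],"dr":[0,0,0],"fingers":1},{"xyz":[2.8,-3.3,0],"dr":[0,0,0],"fingers":1},{"xyz":[2.8,-3.3,0],"dr":[0,0,0],"fingers":1},{"xyz":[2.8,-3.3,0],"dr":[0,0,0],"fingers":1},{"xyz":[2.8,-3.3,0],"dr":[0,0,0],"fingers":1},{"xyz":[2.8,-3.3,0],"dr":[0,0,0],"fingers":1},{"xyz":[2.8,-3.3,0],"dr":[0,0,0],"fingers":1},{"xyz":[2.8,-3.3,0],"dr":[0,0,0],"fingers":1},{"xyz":[2.8,-3.3,0],"dr":[0,0,0],"fingers":1},{"xyz":[2.9,-3.2,0],"dr":[0,0,0],"fingers":1},{"xyz":[0,0,0],"dr":[0,0,0],"fingers":1},{"xyz":[0,0,0],"dr":[0,0,0],"fingers":1}])

```text
time_s: 2.3
position: [0.5717, -0.268, 0.2311]
tcp_rot: [0.999, -0.048, -0.0, 0.0]
ft_force: [0.7, -0.3, -0.2]
gripper_width: 0.0855
grasp_force: 0.0
```

```bash
python3 - <<'E'
from h import *
t=snap("top");s=snap("side");st=env.read_state()
print(st["position"],st["q"],R.from_quat(st["tcp_rot"]).as_matrix().round(4))
cv2.imwrite("pics/c2.png",np.hstack([crop(t,370,170,100,120,4),crop(s,320,120,100,120,4)]))
E
```

```text
[ 0.57128802 -0.26878874  0.23125381] [-6.16309047e-01  5.36481738e-01  1.41552613e+00 -4.22164086e-04
  1.18998515e+00  1.05217288e+00] [[ 9.952e-01 -9.740e-02 -6.000e-04]
 [-9.740e-02 -9.952e-01 -1.000e-04]
 [-5.000e-04  1.000e-04 -1.000e+00]]
```

View pics/c2.png

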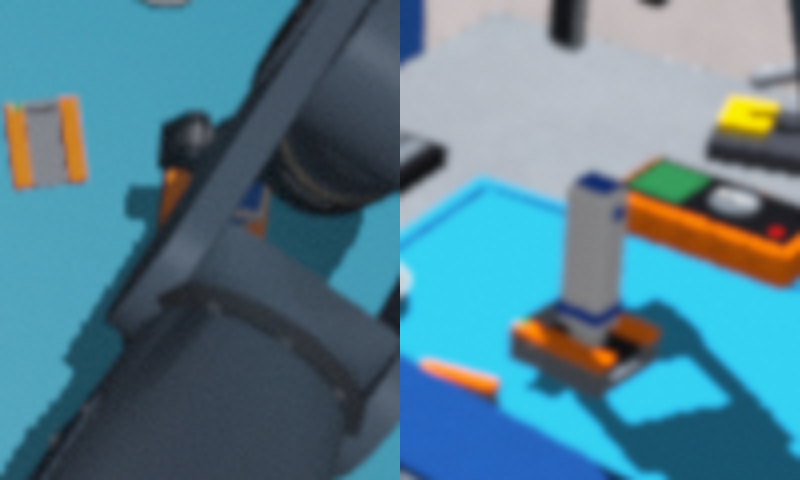

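The side crop shows the two finger ends at about (570,40) and (650,5), with the scope cap at (597,182) directly below. I check the tips by projection and measure the cap's y in the side view again.

```bash
python3 - <<'E'
from h import *
s=snap("side");st=env.read_state()
p=st["position"];M=R.from_quat(st["tcp_rot"]).as_matrix()
c=lambda P:((proj(s,P)-[320,120])*4+[400,0]).round(0)
print("tips",c(p+M[:,1]*.043),c(p-M[:,1]*.043),c(p))
# scope model at candidate positions: cap corners
for o in((.572,-.265),(.572,-.269),(.568,-.268)):
  print(o,[c(np.array([*o,.138])+M@np.array([a,b,0])).tolist() for a,b in((.017,.014),(.017,-.014),(-.017,-.014),(-.017,.014))], c(np.array([*o,.138])))
E
```

```text
tips [649.  23.] [569.  65.] [610.  44.]
(0.572, -0.265) [[587.0, 165.0], [562.0, 180.0], [605.0, 196.0], [630.0, 181.0]] [596. 180.]
(0.572, -0.269) [[590.0, 163.0], [565.0, 177.0], [608.0, 194.0], [633.0, 179.0]] [599. 178.]
(0.568, -0.268) [[595.0, 165.0], [569.0, 180.0], [612.0, 196.0], [637.0, 181.0]] [603. 180.]
```

>>> send_rows(targets=[{"xyz":[0,-0.15,2.4],"dr":[0,0,0],"fingers":1},{"xyz":[0,0,2],"dr":[0,0,0],"fingers":1},{"xyz":[0,0,2],"dr":[0,0,0],"fingers":1},{"xyz":[0,0,2],"dr":[0,0,0],"fingers":1},{"xyz":[0,0,2],"dr":[0,0,0],"fingers":1},{"xyz":[0,0,2],"dr":[0,0,0],"fingers":1},{"xyz":[0,0,2],"dr":[0,0,0],"fingers":1},{"xyz":[0,0,0],"dr":[0,0,0],"fingers":1},{"xyz":[0,0,0],"dr":[0,0,0],"fingers":1}])

```text
time_s: 3.58
position: [0.5723, -0.2674, 0.088]
tcp_rot: [0.999, -0.049, 0.0, 0.0]
ft_force: [0.3, -0.7, 0.0]
gripper_width: 0.0854
grasp_force: 0.0
```

```bash
python3 - <<'E'
from h import *
s=snap("side");st=env.read_state();print(st["position"],st["ft_force"])
cv2.imwrite("pics/c3.png",crop(s,320,110,110,110,5))
E
```

```text
[ 0.57261685 -0.26735137  0.08832583] [ 0.31101411 -0.76752606  0.77179216]
```

View pics/c3.png

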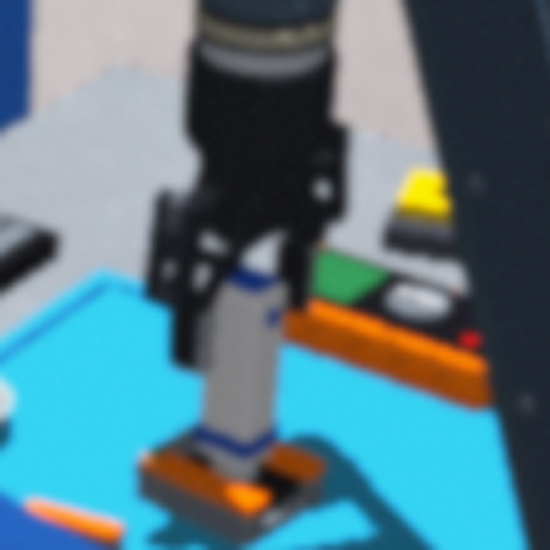

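The fingers straddle the body, with the near finger at (185,300) and the far one at (295,280), and the cap at (250,280) sits below the palm. Closing now.

>>> send_rows(targets=[{"xyz":[0,0,0],"dr":[0,0,0],"fingers":0.5},{"xyz":[0,0,0],"dr":[0,0,0],"fingers":0.4},{"xyz":[0,0,0],"dr":[0,0,0],"fingers":0.3},{"xyz":[0,0,0],"dr":[0,0,0],"fingers":0.2},{"xyz":[0,0,0],"dr":[0,0,0],"fingers":0.1},{"xyz":[0,0,0],"dr":[0,0,0],"fingers":0},{"xyz":[0,0,0],"dr":[0,0,0],"fingers":0},{"xyz":[0,0,0],"dr":[0,0,0],"fingers":0},{"xyz":[0,0,0],"dr":[0,0,0],"fingers":0}], force=50)

```text
time_s: 4.75
position: [0.5725, -0.267, 0.0876]
tcp_rot: [0.999, -0.049, 0.0, 0.001]
ft_force: [-0.9, -3.4, 3.5]
gripper_width: 0.0275
grasp_force: 50.3
```

>>> send_rows(targets=[{"xyz":[0,0,-0.1],"dr":[0,0,0],"fingers":0},{"xyz":[-0.4,0,0],"dr":[0,0,0],"fingers":0},{"xyz":[-0.5,0,0],"dr":[0,0,0],"fingers":0},{"xyz":[-0.5,0,0],"dr":[0,0,0],"fingers":0},{"xyz":[-0.6,0,0],"dr":[0,0,0],"fingers":0}])

```text
time_s: 5.38
position: [0.5519, -0.2643, 0.0883]
tcp_rot: [0.999, -0.049, -0.0, -0.0]
ft_force: [1.4, -4.5, -1.9]
gripper_width: 0.0278
grasp_force: 50.8
```

>>> send_rows(targets=[{"xyz":[-0.5,0.05,0],"dr":[0,0,0],"fingers":0},{"xyz":[-0.7,0,0],"dr":[0,0,0],"fingers":0},{"xyz":[-0.7,0,0],"dr":[0,0,0],"fingers":0},{"xyz":[-0.7,0,0],"dr":[0,0,0],"fingers":0},{"xyz":[-0.7,0,0],"dr":[0,0,0],"fingers":0}])

```text
time_s: 6.0
position: [0.5184, -0.261, 0.0881]
tcp_rot: [0.999, -0.049, -0.001, -0.001]
ft_force: [-0.2, -0.6, -1.6]
gripper_width: 0.0277
grasp_force: 49.5
```

>>> send_rows(targets=[{"xyz":[-0.7,0,0],"dr":[0,0,0],"fingers":0},{"xyz":[-0.7,0,0],"dr":[0,0,0],"fingers":0},{"xyz":[-0.7,0,0],"dr":[0,0,0],"fingers":0},{"xyz":[-0.7,0,0],"dr":[0,0,0],"fingers":0},{"xyz":[-0.7,0,0],"dr":[0,0,0],"fingers":0},{"xyz":[0,0,0],"dr":[0,0,0],"fingers":0}])

```text
time_s: 6.75
position: [0.4839, -0.2582, 0.0883]
tcp_rot: [0.999, -0.049, -0.0, -0.0]
ft_force: [0.1, 0.1, -2.6]
gripper_width: 0.0276
grasp_force: 49.5
```

```bash
python3 - <<'E'
from h import *
s=snap("side");st=env.read_state();print(st["position"],st["ft_force"],st["ft_torque"])
cv2.imwrite("pics/c4.png",crop(s,320,110,110,120,5))
E
```

```text
[ 0.4844566  -0.25847954  0.08837841] [ 0.59648736  0.45225799 -2.72577946] [-0.00300601 -0.04806261 -0.01182842]
```

View pics/c4.png

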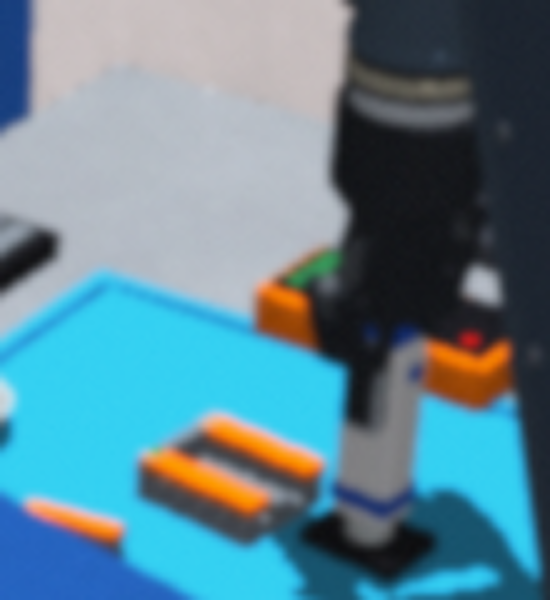

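The scope is out of the slot and held upright, with the foot at (368,535) clear of the dock mouth. Now I lift and then cross.

>>> send_rows(targets=[{"xyz":[0,0,-1.5],"dr":[0,0,0],"fingers":0},{"xyz":[0,0,-3],"dr":[0,0,0],"fingers":0},{"xyz":[0,0,-3],"dr":[0,0,0],"fingers":0},{"xyz":[0,0,-3],"dr":[0,0,0],"fingers":0},{"xyz":[0,0,-3],"dr":[0,0,0],"fingers":0},{"xyz":[0,0,-3],"dr":[0,0,0],"fingers":0},{"xyz":[0,0,-1.5],"dr":[0,0,0],"fingers":0},{"xyz":[0,0,0],"dr":[0,0,0],"fingers":0}])

```text
time_s: 7.8
position: [0.4851, -0.2587, 0.2696]
tcp_rot: [0.999, -0.049, 0.001, 0.001]
ft_force: [0.2, -0.5, -1.9]
gripper_width: 0.0276
grasp_force: 49.6
```

>>> send_rows(targets=[{"xyz":[0,-2,0],"dr":[0,0,0],"fingers":0},{"xyz":[-0.1,-4,0],"dr":[0,0,0],"fingers":0},{"xyz":[-0.1,-4,0],"dr":[0,0,0],"fingers":0},{"xyz":[-0.1,-4,0],"dr":[0,0,0],"fingers":0},{"xyz":[-0.1,-4,0],"dr":[0,0,0],"fingers":0},{"xyz":[-0.1,-4,0],"dr":[0,0,0],"fingers":0},{"xyz":[-0.1,-4,0],"dr":[0,0,0],"fingers":0},{"xyz":[-0.1,-4,0],"dr":[0,0,0],"fingers":0},{"xyz":[-0.1,-4,0],"dr":[0,0,0],"fingers":0}])

```text
time_s: 8.93
position: [0.5079, 0.0832, 0.2667]
tcp_rot: [0.999, -0.048, -0.002, -0.0]
ft_force: [0.9, 0.6, -2.1]
gripper_width: 0.0274
grasp_force: 49.5
```

>>> send_rows(targets=[{"xyz":[-0.1,-4,0],"dr":[0,0,0],"fingers":0},{"xyz":[-0.2,-4,0],"dr":[0,0,0],"fingers":0},{"xyz":[-0.2,-4,0],"dr":[0,0,0],"fingers":0},{"xyz":[-0.2,-4,0],"dr":[0,0,0],"fingers":0},{"xyz":[-0.1,-3.3,0],"dr":[0,0,0],"fingers":0},{"xyz":[-0.1,-2,0],"dr":[0,0,0],"fingers":0},{"xyz":[0,0,0],"dr":[0,0,3.5],"fingers":0},{"xyz":[0,0,0],"dr":[0,0,3.5],"fingers":0},{"xyz":[0,0,0],"dr":[0,0,0],"fingers":0},{"xyz":[0,0,0],"dr":[0,0,0],"fingers":0}])

```text
time_s: 10.18
position: [0.5209, 0.2934, 0.2678]
tcp_rot: [0.994, -0.109, -0.001, 0.0]
ft_force: [-0.5, 0.2, -2.4]
gripper_width: 0.0274
grasp_force: 49.5
```

```bash
python3 - <<'E'
from h import *
s=snap("side");t=snap("top");st=env.read_state();print(st["position"],st["ft_force"],st["gripper_width"],R.from_quat(st["tcp_rot"]).as_matrix().round(4))
cv2.imwrite("pics/c5.png",crop(s,170,170,160,200,3))
E
```

```text
[0.52122022 0.29342508 0.26811663] [ 0.00732095 -0.05246452 -2.54426927] 0.027124816895849797 [[ 9.761e-01 -2.174e-01 -5.000e-04]
 [-2.174e-01 -9.761e-01 -2.000e-04]
 [-5.000e-04  3.000e-04 -1.000e+00]]
```

View pics/c5.png

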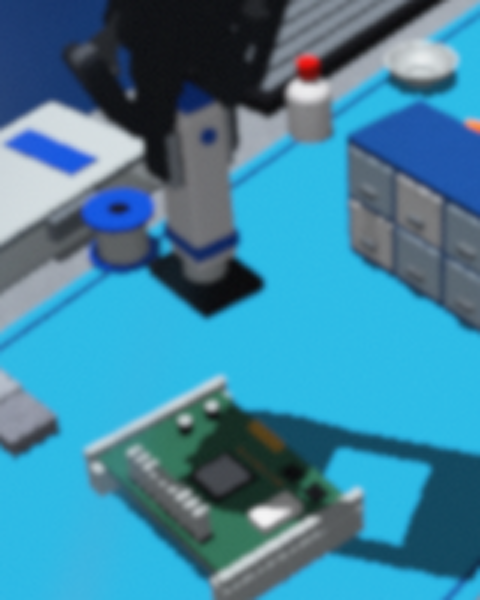

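The scope is upright above the board: foot corners are at (150,270), (208,315) and (263,283), and the chip is below at (222,475). I descend to just above the final height and look again.

>>> send_rows(targets=[{"xyz":[0,0,1],"dr":[0,0,0],"fingers":0},{"xyz":[0,0,2],"dr":[0,0,0],"fingers":0},{"xyz":[0,0,2],"dr":[0,0,0],"fingers":0},{"xyz":[0,0,2],"dr":[0,0,0],"fingers":0},{"xyz":[0,0,2],"dr":[0,0,0],"fingers":0},{"xyz":[0,0,1.6],"dr":[0,0,0],"fingers":0},{"xyz":[0,0,1.2],"dr":[0,0,0],"fingers":0},{"xyz":[0,0,0.5],"dr":[0,0,0],"fingers":0},{"xyz":[0,0,0],"dr":[0,0,0],"fingers":0},{"xyz":[0,0,0],"dr":[0,0,0],"fingers":0}])

```text
time_s: 11.52
position: [0.5219, 0.2938, 0.146]
tcp_rot: [0.994, -0.109, 0.001, -0.0]
ft_force: [0.8, -0.3, -2.2]
gripper_width: 0.0272
grasp_force: 49.6
```

```bash
python3 - <<'E'
from h import *
s=snap("side");st=env.read_state();p=st["position"];M=R.from_quat(st["tcp_rot"]).as_matrix();print(p,st["ft_force"])
cv2.imwrite("pics/c6.png",crop(s,190,260,120,120,5))
c=lambda P:((proj(s,P)-[190,260])*5+2).round(0).tolist()
for z in(.0796,.0696): print("foot",z,[c(p+M@np.array([a,b,z])) for a,b in((.03,.022),(.03,-.022),(-.03,-.022),(-.03,.022))])
E
```

```text
[0.52187894 0.29379686 0.1460289 ] [ 0.38578638 -0.04450818 -2.50173477]
foot 0.0796 [[266.0, 209.0], [173.0, 260.0], [266.0, 341.0], [359.0, 286.0]]
foot 0.0696 [[264.0, 190.0], [171.0, 240.0], [264.0, 321.0], [358.0, 267.0]]
```

View pics/c6.png

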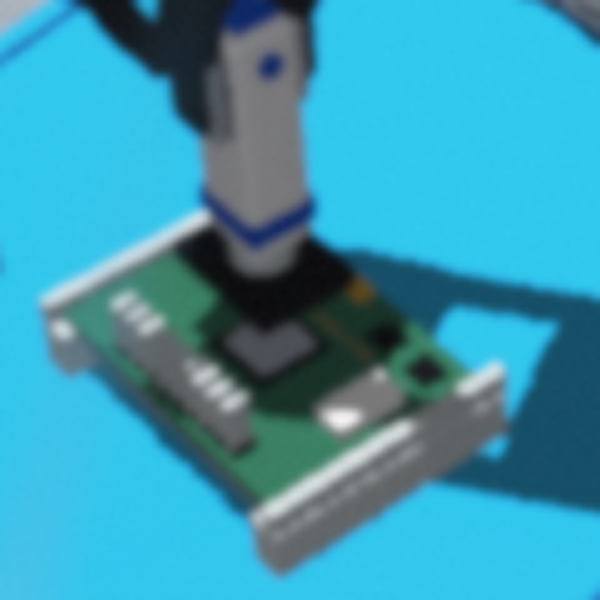

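The foot hangs over the chip, about where predicted: right corner near (362,275), front corner near (265,330). I overlay the predicted outline to check the offset along the foot.

```bash
python3 - <<'E'
from h import *
s=snap("side");st=env.read_state();p=st["position"];M=R.from_quat(st["tcp_rot"]).as_matrix()
k=10
im=crop(s,215,290,55,58,k);im=cv2.convertScaleAbs(im,alpha=1.6,beta=20)
c=lambda P:((proj(s,P)-[215,290]+.5)*k).astype(np.int32)
for z in(.0796,.0696):
  cv2.polylines(im,[np.array([c(p+M@np.array([a,b,z])) for a,b in((.03,.022),(.03,-.022),(-.03,-.022),(-.03,.022))])],True,(0,0,255) if z>.07 else (0,255,255),1)
ch=np.array([.5213,.2937,.032])
cv2.polylines(im,[np.array([c(ch+M@np.array([a,b,0])) for a,b in((.013,.013),(.013,-.013),(-.013,-.013),(-.013,.013))])],True,(255,0,255),1)
cv2.imwrite("pics/c7.png",im)
E
```

```text
(no output)
```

View pics/c7.png

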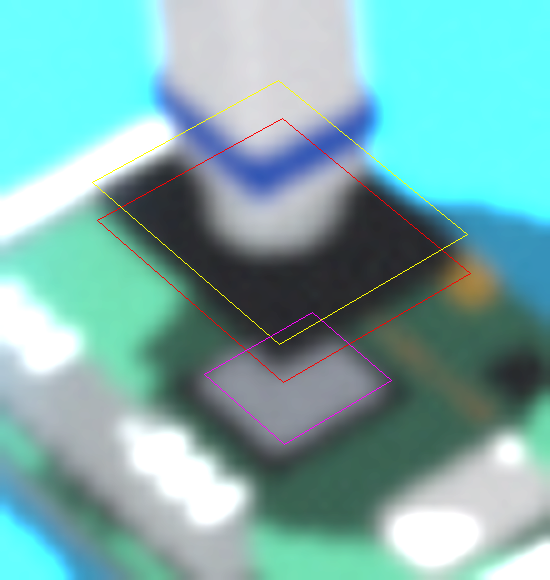

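The overlay shows the foot outline about 15 px (of 10x) above the prediction and the chip at about its predicted place. I fit both numerically, using the earlier picture where the foot is against clean blue.

```bash
cat > fit.py <<'E'
from h import *
from scipy.optimize import minimize
s=snap("side")
def hull(P,o,k): 
    q=(proj(s,P)-o+.5)*k-.5; return cv2.convexHull(q.astype(np.float32)).reshape(-1,2)
def fit(mask,roi,pts,o,k,ax,soft=4):
    # image shift of model vs observed mask within roi
    def f(x):
        m=np.zeros(mask.shape,np.uint8);h=hull(pts,o,k)+x
        cv2.fillPoly(m,[np.round(h*16).astype(np.int32)],255,shift=4)
        m=cv2.GaussianBlur(m,(0,0),soft).astype(float);g=cv2.GaussianBlur(mask,(0,0),soft).astype(float)
        return (((m-g)**2)*roi).sum()/1e4
    best=min(((f((a,b)),a,b) for a in range(-16,17,4) for b in range(-16,17,4)))
    r=minimize(f,best[1:],method="Nelder-Mead");return r.x/k,r.fun,best
E
python3 - <<'E'
from fit import *
np.set_printoptions(precision=4,suppress=True)
M=np.array([[.9761,-.2174,0],[-.2174,-.9761,0],[0,0,-1]])
im=cv2.imread("pics/c5.png");p=np.array([.5212,.2934,.2681])
box=np.array([p+M@np.array([a*.03,b*.022,z]) for a in(1,-1) for b in(1,-1) for z in(.0796,.0696)])
mask=(im.max(2)<90).astype(np.uint8)*255
roi=np.zeros(mask.shape);roi[250:345,135:280]=1;roi[250:285,180:235]=0
mask[:245]=0
d,e,b=fit(mask,roi,box,np.array([170,170]),3,None,2);print("foot shift px (orig)",d,e)
c0=proj(s,p+M@[0,0,.0796])
for n,v in(("x",[.001,0,0]),("y",[0,.001,0]),("z",[0,0,.001])): print(n,proj(s,p+M@np.array([0,0,.0796])+v)-c0)
im=cv2.imread("pics/side0.png");o=np.array([215,305]);k=6
c=cv2.resize(im[305:355,215:275],None,fx=k,fy=k,interpolation=cv2.INTER_CUBIC)
hs=cv2.cvtColor(c,cv2.COLOR_BGR2HSV);mk=((hs[...,1]<60)&(hs[...,2]>110)).astype(np.uint8)*255
ch=np.array([.5213,.2937,.032])
n,l,stt,cen=cv2.connectedComponentsWithStats(mk);q=(proj(s,ch)-o+.5)*k
i=l[int(q[1]),int(q[0])];print(stt[i]);print("chip centroid shift",(cen[i]+.5)/k-.5+o-proj(s,ch))
u,v=(cen[i]+.5)/k-.5+o;print("side chip",at(s,u,v,.032))
im=cv2.imread("pics/top0.png")
t=snap("top");c=cv2.resize(im[227:257,192:222],None,fx=k,fy=k,interpolation=cv2.INTER_CUBIC)
hs=cv2.cvtColor(c,cv2.COLOR_BGR2HSV);mk=((hs[...,1]<60)&(hs[...,2]>110)).astype(np.uint8)*255
o=np.array([192,227]);q=(proj(t,ch)-o+.5)*k
n,l,stt,cen=cv2.connectedComponentsWithStats(mk);i=l[int(q[1]),int(q[0])];print(stt[i]);u,v=(cen[i]+.5)/k-.5+o;print("top chip",at(t,u,v,.032))
E
```

```text
foot shift px (orig) [ 0.     -1.3333] 2776.59
x [-0.4232 -0.1971]
y [-0.3734  0.2785]
z [-0.0424 -0.4432]
[ 122   96  105   82 5353]
chip centroid shift [-0.8409  0.2172]
side chip [0.5222 0.2951 0.032 ]
[  55   53   68   72 3725]
top chip [0.5218 0.2936 0.032 ]
```

```bash
python3 - <<'E'
from fit import *
np.set_printoptions(precision=3,suppress=True)
def run(name,im,o,k,p,M,thr):
    c0=(proj(s,p+M@np.array([0,0,.0746]))-o+.5)*k
    box=np.array([p+M@np.array([a*.03,b*.022,z]) for a in(1,-1) for b in(1,-1) for z in(.0796,.0696)])
    h=hull(box,o,k)
    g=cv2.GaussianBlur(im,(0,0),1).astype(float)
    # silhouette edges: sample along normals, find strongest gradient
    res=[];A=[]
    cen=h.mean(0)
    for i in range(len(h)):
        a,b=h[i-1],h[i];L=np.linalg.norm(b-a);n=np.array([(b-a)[1],-(b-a)[0]])/L
        if n@((a+b)/2-cen)<0:n=-n
        if n[1]<-.2 or L<5*k: continue   # lower (near) edges only
        es=[]
        for f in np.linspace(.15,.85,15):
            q=a+(b-a)*f;r=np.arange(-3.5*k,3.5*k)
            P=q+r[:,None]*n;v=cv2.remap(g.astype(np.float32),P[:,0].astype(np.float32)[None],P[:,1].astype(np.float32)[None],1)[0]
            d=np.diff(v[:,1]); es.append((r[np.argmax(d)]+.5)/k)
        print(name,"edge n",n,"offs",np.array(es),"med",np.median(es)); A.append(n);res.append(np.median(es))
    print(name,"shift px",np.linalg.lstsq(np.array(A),np.array(res),rcond=None)[0])
Mf=np.array([[.9761,-.2174,0],[-.2174,-.9761,0],[0,0,-1]])
Md=np.array([[.9952,-.0976,0],[-.0976,-.9952,0],[0,0,-1]])
run("c5",cv2.imread("pics/c5.png"),np.array([170,170]),3,np.array([.5212,.2934,.2681]),Mf,90)
run("c4",cv2.imread("pics/c4.png"),np.array([320,110]),5,np.array([.4844,-.2584,.0884]),Md,90)
E
```

```text
c5 edge n [0.46  0.888] offs [-1.    -0.667 -1.    -1.    -1.    -1.333 -1.333 -1.    -1.    -1.
 -1.333 -1.    -1.    -1.    -1.   ] med -1.0
c5 edge n [-0.618  0.786] offs [-1.    -1.    -1.    -0.667 -1.    -1.    -1.    -1.    -0.667 -1.
 -1.    -1.    -1.    -1.333 -1.   ] med -1.0
c5 shift px [ 0.111 -1.184]
c4 edge n [0.604 0.797] offs [3.  3.  3.2 3.2 3.2 2.6 2.8 2.6 2.4 1.8 1.4 1.8 1.6 1.2 0.8] med 2.6
c4 edge n [-0.398  0.917] offs [ 2.   1.4  1.6  1.2  0.6 -0.2 -0.8 -0.4 -0.8 -0.6 -0.2 -0.6 -0.4 -0.8
 -0.6] med -0.4
c4 shift px [3.104 0.911]
```

The foot fit is clean at (0.1,-1.2) px, which is within about 2 mm of kinematics. Blending both cameras puts the chip at about (0.5213,0.295). I correct +1.7 mm in y and go down 20 mm, which puts the lens at about 0.047.

>>> send_rows(targets=[{"xyz":[-0.08,-0.16,0.3],"dr":[0,0,0],"fingers":0},{"xyz":[0,0,0.4],"dr":[0,0,0],"fingers":0},{"xyz":[0,0,0.4],"dr":[0,0,0],"fingers":0},{"xyz":[0,0,0.4],"dr":[0,0,0],"fingers":0},{"xyz":[0,0,0.3],"dr":[0,0,0],"fingers":0},{"xyz":[0,0,0.2],"dr":[0,0,0],"fingers":0},{"xyz":[0,0,0],"dr":[0,0,0],"fingers":0},{"xyz":[0,0,0],"dr":[0,0,0],"fingers":0},{"xyz":[0,0,0],"dr":[0,0,0],"fingers":0},{"xyz":[0,0,0],"dr":[0,0,0],"fingers":0}])

```text
time_s: 13.02
position: [0.521, 0.2954, 0.1254]
tcp_rot: [0.994, -0.11, 0.0, -0.0]
ft_force: [0.1, 0.3, -2.4]
gripper_width: 0.027
grasp_force: 49.6
```

```bash
python3 - <<'E'
from h import *
s=snap("side");st=env.read_state();p=st["position"];M=R.from_quat(st["tcp_rot"]).as_matrix();print(p,st["ft_force"],M.round(3),st["gripper_width"],abs(st["joint_vel"]).max())
k=8
im=cv2.convertScaleAbs(crop(s,200,280,85,72,k),alpha=1.6,beta=20)
c=lambda P:((proj(s,P)-[200,280]+.5)*k).astype(np.int32)
cv2.polylines(im,[np.array([c(p+M@np.array([a,b,.0796])) for a,b in((.03,.022),(.03,-.022),(-.03,-.022),(-.03,.022))])],True,(0,0,255),1)
cv2.imwrite("pics/c8.png",im)
E
```

```text
[0.52098799 0.2953731  0.12540476] [ 0.69514037  0.90642452 -2.42008422] [[ 0.976 -0.218  0.   ]
 [-0.218 -0.976  0.   ]
 [ 0.    -0.    -1.   ]] 0.027473369249111635 0.0022141786535669087
```

View pics/c8.png

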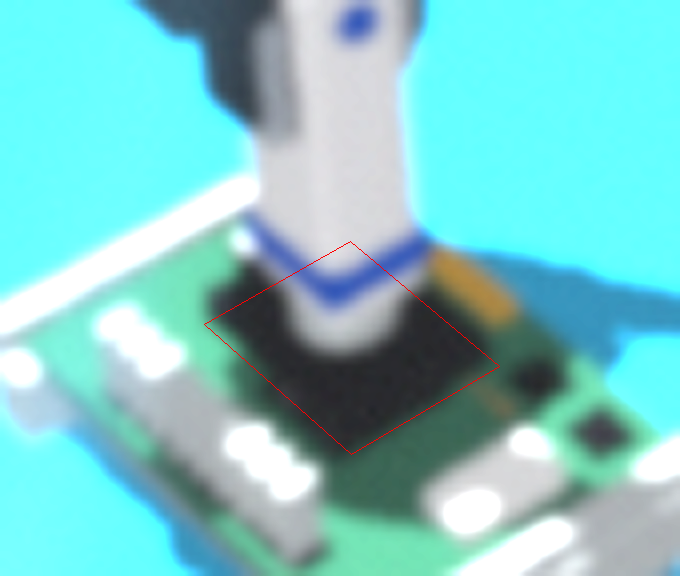

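The picture shows the foot within about 1 px of its predicted outline, centred over the chip and parallel to the board. The lens is about 14–15 mm above the chip, clear of the heat sink, and the arm is still. Handing in.

```bash
python3 -c "
from station import env
print(env.hand_in())"
```

```text
the job is handed in; nothing more can be done
None
```

The job is handed in, at about 13 s on the robot's clock: the microscope is gripped upright and still, square to the board, its lens about 14–15 mm above the processor and centred to an estimated 2–3 mm. I saw no contact with the board or rack.

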